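# Set and lock one regulator on a bench air console

## Task

The paste dispenser's air, the regulator with the blue ring on the bench air console, is set too high. Pull its knob up to unlock it, turn it anticlockwise until the red needle of its own gauge stands in the green band, then press the knob gently all the way down so that it locks there. Do not force the knob, and neither touch the neighbouring regulators nor shift anything else on the bench.

Things in the scene. Friction and masses are not known exactly. Their poses are not given: they have to be found in the camera images.
- reg_blue_knob (a point): the knob to work: black ribbed upright cylinder, 34 mm across, 37 mm tall, blue disc on top, blue ring (47 mm) on the panel round its foot. Point on its axis, 12 mm below its top, good height to grip. Knob down, it is 102 mm above the bench, the panel 30 mm below it. Its x axis (knob's own) turns with the knob; z up. Four such knobs stand in a row along the console's y, 60 mm apart.
- reg_blue_lift (a joint): height of the blue knob in m: 0 down and locked, 0.006 pulled up, free to turn; it stays where it is left (friction 5 N). Twelve splines 0.52 rad apart lock it; the slots are narrow (play 0.04 rad). Lowered onto a spline it stops after 2 mm: turn it to and fro, at most 0.3 rad, under a light press till it drops in, then press it home. Over 35 N on splines or seat harms them.
- reg_blue_turn (a joint): turn of the blue knob in rad, 0 as found, growing clockwise seen from above. Turns freely (about 0.08 N m) only when pulled up. It needs to go 0.75 to 1.5 rad anticlockwise (negative).
- reg_blue_needle (a joint): red needle of the blue regulator's gauge, rad, 0 as found, clockwise positive; it turns with the knob one to one.
- reg_blue_mark (a joint): green band of that gauge: angle of its middle on the same scale as the needle, rad; it reaches 0.32 rad to either side. The needle is in the middle of the band when both joints read the same. Fixed during the job.
- reg_blue_tip (a point): point on the red needle 18.5 mm from the centre of the blue regulator's gauge (47 mm white dial in a dark 55 mm bezel, 5 mm high, flat on the panel, 56 mm beyond the knob along the console's +x).
- reg_blue_band (a point): middle of the green band on that dial, 18.5 mm from the dial's centre. The needle stands in the band while this is within 6 mm of the needle's point.
- reg_blue_stem: fixed stem of the blue regulator, hidden under its knob, with the orange splines that lock the knob and the seat it comes down on. Origin on the knob's axis at the panel's top, 72 mm above the bench; axes as the console's.
- reg_yellow: regulator with the yellow ring, a neighbour of the blue one in the same row, same shape and size (knob 34 mm across, locked down). Its knob's axis stands 34 mm along this body's -x from its origin, which lies on the panel's top; pitch of the row 60 mm. Leave it untouched.
- reg_white: regulator with the white ring, a neighbour of the blue one in the same row, same shape and size (knob 34 mm across, locked down). Its knob's axis stands 34 mm along this body's -x from its origin, which lies on the panel's top; pitch of the row 60 mm. Leave it untouched.
- reg_red: regulator with the red ring, a neighbour of the blue one in the same row, same shape and size (knob 34 mm across, locked down). Its knob's axis stands 34 mm along this body's -x from its origin, which lies on the panel's top; pitch of the row 60 mm. Leave it untouched.
- console: air console, fixed: grey sheet-metal box 160 mm (x) by 300 mm (y), 72 mm high, dark top panel with the four knobs in a row along y, 34 mm to the -x side of its middle line, and a gauge beyond each. Origin under its centre; yaw up to 0.3 rad.
- solder_spool: yellow spool of solder wire, 54 mm across, 40 mm high, standing beside the console; origin under its centre. Leave alone.
- flux_bottle: small amber flux bottle, 32 mm across, 70 mm high; origin under its centre. Leave alone.
- tip_cleaner: black round tip cleaner with copper wool, 72 mm across, about 60 mm high; origin under its centre. Leave alone.
- multimeter: red multimeter lying on its back, 140 by 75 mm, 34 mm high; origin under its centre, x along its length. Leave alone.

How it is judged:
By the outcome, as a careful person would: the job done as asked, in the order asked, and still so for the second after the job is handed in, with the robot touching nothing.
It also fails if it takes over 54 s, if anything falls off the work surface, if the arm or the gripper's body presses on something with over 40 N, if the wrist force passes 120 N, or if a joint passes its speed limit or range.

## Robot

A 7-joint arm with a two-finger parallel gripper is mounted at the origin on the work surface. World frame = base frame: x ahead of the robot, y to its left, z up, the work surface at z = 0. Lengths are in m, angles in rad, forces in N, time in s.
With the tool pointing down it reaches from about 0.425 to 0.925 m from the base axis. Payload 6.8 kg.
Tool frame: the origin (TCP) lies on the mounting face of the last link; the fingertips stand 173 mm ahead of it and the grasp point (between the pads) lies 155 mm ahead of it; z points along the fingers, y is the line along which they close (so a half turn about z gives the same grasp; the last joint's range is limited). The gripper opens to 85 mm and grips with 20 to 120 N. Pads are 22 mm wide; open, the fingers measure 114 mm over their backs; the gripper's body (76 mm by 85 mm) begins 54 mm behind the grasp point. The pads swing forward as they close: fully open they stand 13 mm farther back than shut.
Start: joints at [1.187, 0.477, 0.022, 1.555, -0.011, 1.109, -0.083], TCP at [0.184, -0.65, 0.405] pointing down, gripper open.
Joint ranges: [-2.96, 2.96], [-0.34, 2.1], [-1.41, 1.46], [0.24, 2.44], [-1.37, 4.51], [0.17, 1.92], [-2.96, 2.96]. Speed limits (rad/s): [2.39, 2.39, 3.14, 3.14, 3.14, 3.14, 3.14].

## Interface

Orientations are given as a rotation vector (axis times angle).
In Python, from bench import r gives the robot as it stands.
- The arm moves only by the tool arm_command, never from a script. Its argument "plan" is a list of rows, each an object of numbers: "claw": the closure, from 0 (fully open) to 1 (shut); "tx", "ty", "tz": the shift along the tool's x, y, z in m; "ax", "ay", "az": the turn, a rotation vector about the tool's x, y, z in degrees. A call has exactly 10 rows; each row shifts and turns the commanded pose from where the row before left it, along the tool's axes as they then stand; what a row does not reach is not made up. A row lasts 1/12 s, in which the tool goes at most 41.7 mm and 7.16 degrees, less where a joint would pass 70% of its speed; a pose out of reach is approached as far as the arm can. A call is refused whole if a number of a shift passes 0.0417 or a number of a turn 7.16, either way. A call with a gripper value outside its range is refused whole. The fingers move at their own pace and stop on an object; "squeeze" is the grip in N (left out, the last holds). Time passes only in rows, so rows that do not move let the fingers close, or fill a call up. It gives the time, the measured TCP pose, the force, the opening and the grip force at its end, in the units of the state.
- r.get_obs(): the state, without advancing time (a new reading comes with each control period).
- r.grab_frame(name): name is "side" or "top"; returns the picture (384x512x3 uint8, red, green, blue); there is no depth.
- r.camera_model(name): a dict with "fx", "fy", "cx", "cy" (pixels), "position" and "orientation" of the camera in the world. Camera axes: x right, y up, looking along -z (the intrinsics and any distortion apply to the point x, -y, -z); pixel columns grow to the right and rows downward; lengths in m; the calibration is good to about 2 mm. A picture is of the moment at which its call begins. camera_model takes no time and is no camera call.
- r.hand_in(): hands the job in; it is judged then, once.
Trained networks look in the newest picture that a camera, given by its name, has taken for a name from the list of things; names that differ only in an ending like _2 or _b are one class to them, and where a whole thing is asked for, a point or a joint stands for the part that bears it (a point fixed in the world has none). Each returns a list of dicts, best first, with "confidence" (0 to 1); they miss things now and then, are a little off and sometimes report something else, mostly with a low value. They report only what shows in the picture. A call takes as long as a camera call.
- r.boxes_of(target, camera): "location" ([x, y, z] in m, in the coordinates of the camera as it stood for that picture, good to about 4 mm: the middle of the surface that is visible of it).
- r.tip_of(target, camera): "location" ([x, y, z] in m, in the coordinates of the camera as it stood for that picture, good to about 4 mm: a listed point, or the origin of a listed thing).
The state is a dict: "clock": time; "joints": joint angles; "qvel": joint speeds; "tau": joint torques, N m; "tcp_pos": TCP position; "orientation": TCP orientation; "contact_force": force on the tool from outside, world axes, zero at the start; "moment": the same for the moment, N m; "grip_width": finger opening in m; "gripper_force": force on a finger pad.
Only numpy, scipy, OpenCV 4.12 (cv2) and the standard library are available. Lean on these libraries where they do the work, as an engineer would, in place of code of your own. Each camera call takes 0.05 s, during which the arm holds its last target. There are 200 camera calls.

## Working session

There is one attempt and no reset: what is moved stays moved. The work goes in short steps, Python scripts to look and compute and a tool call to move; the robot and the scene stay as the last step left them, time stands still between calls to the robot, and variables do not carry over. Pictures are saved under pics/ and viewed, at most 10 in all, crops included, and the job is handed in when it is done.

Besides the shell and the picture viewer there is one more tool, called after "Call:" as name(argument=value, ...) on one line, values as JSON. arm_command: Moves the arm, as the interface text tells. Its arguments: {"type":"object","properties":{"plan":{"type":"array","items":{"type":"object","properties":{"claw":{"type":"number"},"tx":{"type":"number"},"ty":{"type":"number"},"tz":{"type":"number"},"ax":{"type":"number"},"ay":{"type":"number"},"az":{"type":"number"}}}},"squeeze":{"type":"number"}},"required":["plan"]}

```bash
mkdir -p pics; cat > h.py <<'E'
import numpy as np, cv2
from scipy.spatial.transform import Rotation as R
from bench import r
def cam(c):
    m=r.camera_model(c); o=np.array(m["orientation"],float)
    Rm=R.from_rotvec(o).as_matrix() if o.shape==(3,) else (o if o.shape==(3,3) else R.from_quat(o).as_matrix())
    return m,Rm,np.array(m["position"])
def world(c,p):
    m,Rm,t=cam(c); return Rm@np.array(p)+t
def pix(c,P):
    m,Rm,t=cam(c); q=Rm.T@(np.array(P)-t); return m["cx"]+m["fx"]*q[0]/-q[2], m["cy"]+m["fy"]*-q[1]/-q[2]
def plane(c,u,v,z):
    m,Rm,t=cam(c); d=Rm@np.array([(u-m["cx"])/m["fx"],-(v-m["cy"])/m["fy"],-1]); return t+d*(z-t[2])/d[2]
def save(c,n,box=None,s=1):
    f=r.grab_frame(c)[:,:,::-1]
    if box: x0,y0,x1,y1=box; f=f[y0:y1,x0:x1]
    cv2.imwrite("pics/"+n,cv2.resize(f,None,fx=s,fy=s,interpolation=cv2.INTER_CUBIC))
E
python3 - <<'E'
from h import *
np.set_printoptions(precision=4,suppress=True)
for c in("side","top"):
    save(c,c+"0.png"); print(c,r.camera_model(c))
    for n in("reg_blue_knob","reg_blue_tip","reg_blue_band","reg_blue_stem","reg_yellow","reg_white","reg_red","console"):
        for d in r.tip_of(n,c)[:2]:
            w=world(c,d["location"]); print(n,round(d["confidence"],2),w,np.round(pix(c,w)))
print(r.get_obs())
E
```

```text
side {'fx': 348.3856103318858, 'fy': 348.3856103318858, 'cx': 254.28187351451, 'cy': 192.1649369283658, 'position': array([ 0.3881, -0.6327,  0.6255]), 'orientation': array([ 0.8715, -0.0856, -0.2186])}
reg_blue_knob 0.67 [0.5317 0.0125 0.1045] [255. 182.]
reg_yellow 0.76 [ 0.5505 -0.05    0.0715] [269. 208.]
reg_white 0.69 [0.5749 0.0684 0.0722] [267. 176.]
reg_red 0.75 [0.5906 0.1267 0.0728] [267. 163.]
console 0.66 [ 0.5673  0.0317 -0.0038] [267. 207.]
console 0.4 [0.5899 0.1235 0.0719] [267. 164.]
top {'fx': 490.93218956751076, 'fy': 490.93218956751076, 'cx': 268.0218577529714, 'cy': 207.12688618467217, 'position': array([ 0.3128, -0.0173,  1.4269]), 'orientation': array([ 0.1479, -0.1034, -1.58  ])}
reg_blue_knob 0.48 [0.5293 0.0097 0.1025] [271. 206.]
reg_yellow 0.89 [ 0.5528 -0.0553  0.0737] [295. 199.]
reg_yellow 0.56 [0.5294 0.0113 0.1031] [271. 206.]
reg_white 0.85 [0.5741 0.0665 0.0691] [251. 193.]
reg_red 0.73 [0.5871 0.1265 0.069 ] [230. 188.]
console 0.86 [0.5694 0.0348 0.0026] [264. 198.]
{'clock': 0.9, 'joints': array([ 1.1869,  0.477 ,  0.0224,  1.5554, -0.0115,  1.1093, -0.0831]), 'qvel': array([ 0.0008,  0.0012,  0.0011,  0.0011,  0.0007,  0.0006, -0.0011]), 'tau': array([  0.0001, -59.6316,   1.6067, -28.1548,   0.0125,   0.0017,
         0.    ]), 'tcp_pos': array([ 0.1838, -0.6495,  0.4047]), 'orientation': array([3.1118, 0.4318, 0.    ]), 'contact_force': array([ 0.8762, -0.6987,  0.0362]), 'moment': array([-0.0296, -0.0068, -0.0281]), 'gripper_force': 0.0, 'grip_width': 0.08529971557829072}
```

```bash
python3 - <<'E'
import cv2,numpy as np
a=cv2.imread("pics/side0.png"); b=cv2.imread("pics/top0.png")
cv2.imwrite("pics/crop_s.png",cv2.resize(a[110:260,170:370],None,fx=4,fy=4,interpolation=cv2.INTER_CUBIC))
b=cv2.imread("pics/top0.png"); cv2.imwrite("pics/crop_t.png",cv2.resize(b[130:270,190:350],None,fx=4,fy=4,interpolation=cv2.INTER_CUBIC))
E
```

```text
(no output)
```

View pics/crop_s.png

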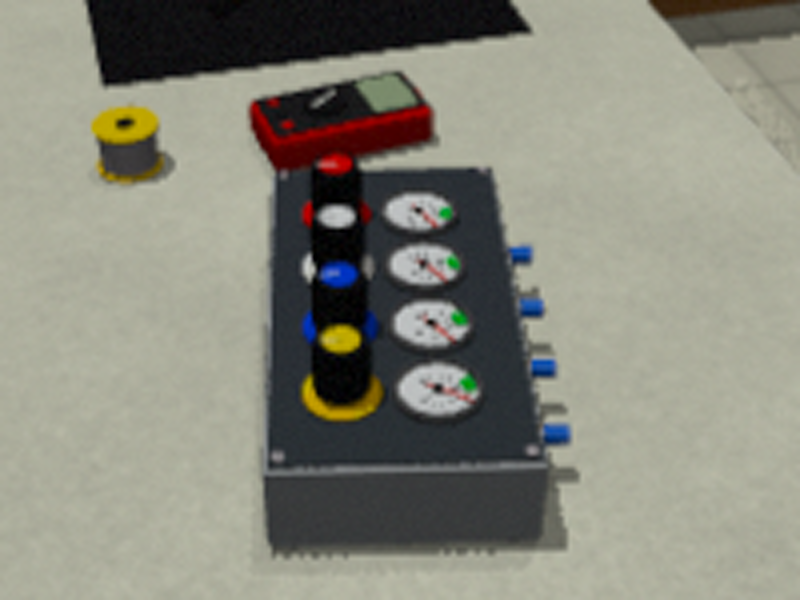

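View pics/crop_t.png

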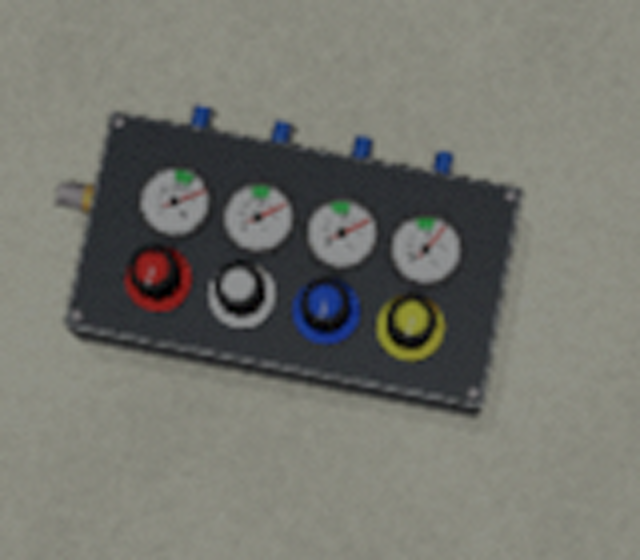

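View pics/side0.png

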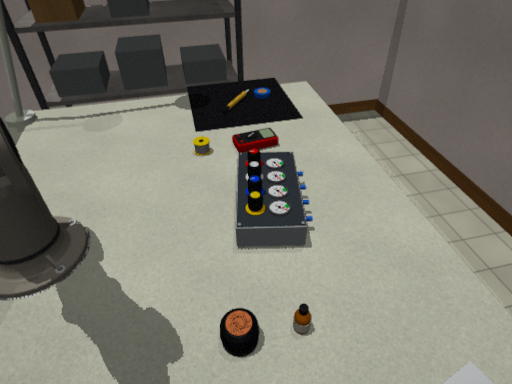

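```bash
cat >> h.py <<'E'
def gauge(n="gauge"):
    f=r.grab_frame("top"); hsv=cv2.cvtColor(f,cv2.COLOR_RGB2HSV).astype(int)
    H,S,V=hsv[...,0],hsv[...,1],hsv[...,2]
    G=GC; Y,X=np.mgrid[:384,:512]; out={}
    u,v=pix("top",G); m=(X-u)**2+(Y-v)**2<9**2
    for k,w in(("red",np.clip(S-40,0,None)*((H<12)|(H>168))),("green",np.clip(S-40,0,None)*(abs(H-62)<25))):
        w=w*m
        if w.sum()==0: out[k]=None; continue
        ys,xs=np.nonzero(w); ww=w[ys,xs].astype(float)
        P=np.array([plane("top",a,b,.077)[:2]-G[:2] for a,b in zip(xs,ys)])
        rr=np.hypot(*P.T); ww=ww*(rr>(.006 if k=="red" else .012))
        c=(P*ww[:,None]).sum(0)/ww.sum(); out[k]=(np.arctan2(c[1],c[0]),np.hypot(*c),len(ww))
    return out
E
python3 - <<'E'
from h import *
np.set_printoptions(precision=4,suppress=True)
T=cv2.imread("pics/top0.png")
hsv=cv2.cvtColor(T,cv2.COLOR_BGR2HSV)
# white dials
wm=((hsv[...,2]>120)&(hsv[...,1]<40)).astype(np.uint8); 
m=np.zeros_like(wm); m[165:205,220:310]=1
# dial centers by Hough on the upscaled crop
g=cv2.cvtColor(cv2.imread("pics/crop_t.png"),cv2.COLOR_BGR2GRAY)
c=cv2.HoughCircles(g,cv2.HOUGH_GRADIENT,1,60,param1=80,param2=20,minRadius=27,maxRadius=42)
for x,y,q in c[0]:
    u,v=190+x/4-.375,130+y/4-.375; print("circ",x,y,q,plane("top",u,v,.077)[:2],plane("top",u,v,.072)[:2])
bm=(abs(hsv[...,0].astype(int)-118)<10)&(hsv[...,1]>120); bm[:185]=0; bm[:,:255]=0; bm[:,290:]=0
n,_,st,ce=cv2.connectedComponentsWithStats(bm.astype(np.uint8))
for s,q in zip(st[1:],ce[1:]): print("blue",s[4],q,plane("top",*q,.114)[:2],plane("top",*q,.072)[:2])
S=cv2.imread("pics/side0.png"); h=cv2.cvtColor(S,cv2.COLOR_BGR2HSV)
bm=(abs(h[...,0].astype(int)-118)<10)&(h[...,1]>120); bm[:,270:]=0
n,_,st,ce=cv2.connectedComponentsWithStats(bm.astype(np.uint8))
for s,q in zip(st[1:],ce[1:]): print("sblue",s[4],q,plane("side",*q,.114)[:2],plane("side",*q,.072)[:2])
for k in range(2):
  for n in("reg_blue_knob","reg_blue_band","reg_blue_tip"):
    for c in("top","side"):
      r.grab_frame(c)
      for d in r.tip_of(n,c)[:2]: print(n,c,round(d["confidence"],2),world(c,d["location"]))
yaw=-.22
GC=np.array([.5317+.056*np.cos(yaw),.0115+.056*np.sin(yaw),.077]); import h as hh; hh.GC=GC; print(GC,gauge())
E
```

```text
circ 257.5 217.5 32.9 [0.5969 0.0585] [0.598  0.0588]
circ 240.5 293.5 33.8 [0.543  0.0707] [0.5438 0.071 ]
circ 409.5 325.5 34.6 [ 0.5186 -0.0467] [ 0.5193 -0.0468]
circ 426.5 249.5 33.3 [ 0.5721 -0.0596] [ 0.5731 -0.0598]
circ 173.5 201.5 33.1 [0.6094 0.1177] [0.6105 0.1182]
circ 340.5 231.5 34.4 [0.5859 0.0003] [0.5869 0.0004]
blue 183 [271.1967 207.5082] [0.5234 0.0102] [0.5301 0.0111]
sblue 53 [258.5283  91.1132] [0.6567 0.4973] [0.6787 0.5901]
sblue 2 [266.5  91.5] [0.6828 0.487 ] [0.707 0.579]
sblue 1 [257.  92.] [0.6498 0.4915] [0.6713 0.5838]
sblue 6 [261.5  93. ] [0.663  0.4795] [0.6855 0.5708]
sblue 1 [195.  95.] [0.4373 0.5226] [0.4414 0.6174]
sblue 16 [266.5625  96.3125] [0.6732 0.4493] [0.6966 0.5381]
sblue 1 [199.  96.] [0.4499 0.5109] [0.455  0.6048]
sblue 1 [262.  98.] [0.655  0.4404] [0.6769 0.5285]
sblue 1 [195. 100.] [0.4335 0.483 ] [0.4372 0.5746]
sblue 1 [191. 102.] [0.419  0.4711] [0.4216 0.5617]
sblue 1 [196. 103.] [0.4345 0.4593] [0.4383 0.549 ]
sblue 1 [192. 105.] [0.4202 0.4478] [0.4229 0.5366]
sblue 1 [196. 105.] [0.433  0.4445] [0.4367 0.5329]
sblue 1 [21
[... 3422 characters left out ...]
] [ 0.4055 -0.384 ] [ 0.4069 -0.3635]
sblue 3 [234.6667 351.    ] [ 0.4076 -0.386 ] [ 0.4092 -0.3657]
sblue 2 [242.5 351.5] [ 0.4188 -0.3894] [ 0.4213 -0.3694]
sblue 1 [245. 350.] [ 0.4228 -0.3881] [ 0.4257 -0.368 ]
sblue 1 [249. 351.] [ 0.4283 -0.3909] [ 0.4316 -0.3711]
sblue 1 [233. 354.] [ 0.4044 -0.3898] [ 0.4058 -0.3699]
reg_blue_knob top 0.69 [0.5308 0.0086 0.1036]
reg_blue_knob top 0.58 [0.5314 0.0047 0.1018]
reg_blue_knob side 0.77 [0.5333 0.0119 0.1042]
reg_blue_tip top 0.65 [0.5678 0.0376 0.0017]
[ 0.5864 -0.0007  0.077 ] {'red': (np.float64(-1.2360853630845348), np.float64(0.012487960173061707), 10), 'green': (np.float64(0.06344922673281346), np.float64(0.017543127613494636), 19)}
```

```bash
cat > g.py <<'E'
from h import *
from scipy.optimize import least_squares
def rect(c,n,z=.077,half=.032,N=320,ctr=(.586,0.0)):
    f=np.mean([r.grab_frame(c).astype(float) for _ in range(n)],0).astype(np.float32)
    # rectified: columns -> -y world, rows -> -x world  (up = +x world)
    P=np.array([[pix(c,(ctr[0]+half*(1-2*j/N),ctr[1]+half*(1-2*i/N),z)) for i in range(N)] for j in range(N)],np.float32)
    return cv2.remap(f,P[...,0],P[...,1],cv2.INTER_CUBIC).clip(0,255).astype(np.uint8)
def both(n,name):
    A=[rect(c,n) for c in("top","side")]
    cv2.imwrite("pics/"+name,np.hstack(A)[:,:,::-1]); 
E
python3 -c "
from g import *
both(3,'rect.png')"
```

```text
Traceback (most recent call last):
  File "g.py", line 9, in both
    A=[rect(c,n) for c in("top","side")]
       ~~~~^^^^^
  File "g.py", line 6, in rect
    P=np.array([[pix(c,(ctr[0]+half*(1-2*j/N),ctr[1]+half*(1-2*i/N),z)) for i in range(N)] for j in range(N)],np.float32)
                 ~~~^^^^^^^^^^^^^^^^^^^^^^^^^^^^^^^^^^^^^^^^^^^^^^^^^^^
  File "h.py", line 11, in pix
    m,Rm,t=cam(c); q=Rm.T@(np.array(P)-t); return m["cx"]+m["fx"]*q[0]/-q[2], m["cy"]+m["fy"]*-q[1]/-q[2]
           ~~~^^^
  File "h.py", line 5, in cam
    m=r.camera_model(c); o=np.array(m["orientation"],float)
ValueError: time passes only in moves, steps and waits
```

Call:
arm_command(plan=[{"az": -6,"claw": 0},{"az": -6},{"az": -6},{"az": -6},{"az": -6},{},{},{},{},{}])

```text
invalid input at $.plan[0]: expected keys claw, tx, ty, tz, ax, ay, az
```

```bash
cat > g.py <<'E'
from h import *
def rect(c,n,z=.077,half=.032,N=320,ctr=(.586,0.0)):
    f=np.mean([r.grab_frame(c).astype(float) for _ in range(n)],0).clip(0,255).astype(np.uint8)
    # rectified: columns -> -y world, up = +x world
    src=np.float32([pix(c,(ctr[0]+half*(1-2*j/N),ctr[1]+half*(1-2*i/N),z)) for i,j in((0,0),(N,0),(N,N),(0,N))])
    return cv2.warpPerspective(f,cv2.getPerspectiveTransform(src,np.float32([[0,0],[N,0],[N,N],[0,N]])),(N,N),flags=cv2.INTER_CUBIC)
def both(n,name):
    cv2.imwrite("pics/"+name,np.hstack([rect(c,n) for c in("top","side")])[:,:,::-1])
E
python3 -c "
from g import *
both(3,'rect.png'); print(r.get_obs()['clock'])"
```

```text
2.6
```

View pics/rect.png

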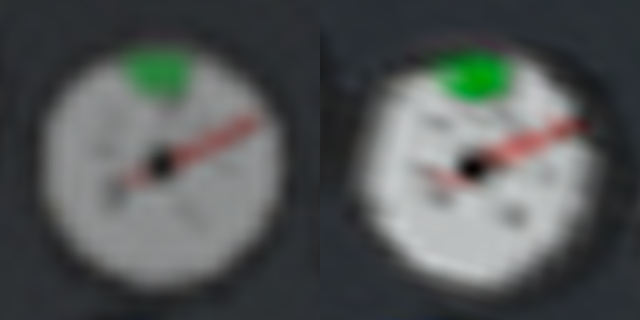

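Call:
arm_command(plan=[{"claw": 0,"tx": 0,"ty": 0,"tz": 0,"ax": 0,"ay": 0,"az": -6},{"claw": 0,"tx": 0,"ty": 0,"tz": 0,"ax": 0,"ay": 0,"az": -6},{"claw": 0,"tx": 0,"ty": 0,"tz": 0,"ax": 0,"ay": 0,"az": -6},{"claw": 0,"tx": 0,"ty": 0,"tz": 0,"ax": 0,"ay": 0,"az": -6},{"claw": 0,"tx": 0,"ty": 0,"tz": 0,"ax": 0,"ay": 0,"az": -6},{"claw": 0,"tx": 0.03,"ty": -0.01,"tz": 0,"ax": 0,"ay": 0,"az": 0},{"claw": 0,"tx": 0.03,"ty": -0.01,"tz": 0,"ax": 0,"ay": 0,"az": 0},{"claw": 0,"tx": 0.03,"ty": -0.01,"tz": 0,"ax": 0,"ay": 0,"az": 0},{"claw": 0,"tx": 0.03,"ty": -0.01,"tz": 0,"ax": 0,"ay": 0,"az": 0},{"claw": 0,"tx": 0.03,"ty": -0.01,"tz": 0,"ax": 0,"ay": 0,"az": 0}])

```text
clock: 3.43
tcp_pos: [0.2529, -0.5057, 0.4048]
orientation: [2.894, 1.222, 0.0]
contact_force: [0.5, 0.0, 0.1]
grip_width: 0.0857
gripper_force: 0.0
```

Call:
arm_command(plan=[{"claw": 0,"tx": 0.035,"ty": -0.01,"tz": 0,"ax": 0,"ay": 0,"az": 0},{"claw": 0,"tx": 0.035,"ty": -0.01,"tz": 0,"ax": 0,"ay": 0,"az": 0},{"claw": 0,"tx": 0.035,"ty": -0.01,"tz": 0,"ax": 0,"ay": 0,"az": 0},{"claw": 0,"tx": 0.035,"ty": -0.01,"tz": 0,"ax": 0,"ay": 0,"az": 0},{"claw": 0,"tx": 0.035,"ty": -0.01,"tz": 0,"ax": 0,"ay": 0,"az": 0},{"claw": 0,"tx": 0.035,"ty": -0.01,"tz": 0,"ax": 0,"ay": 0,"az": 0},{"claw": 0,"tx": 0.035,"ty": -0.01,"tz": 0,"ax": 0,"ay": 0,"az": 0},{"claw": 0,"tx": 0.035,"ty": -0.01,"tz": 0,"ax": 0,"ay": 0,"az": 0},{"claw": 0,"tx": 0.035,"ty": -0.01,"tz": 0,"ax": 0,"ay": 0,"az": 0},{"claw": 0,"tx": 0.035,"ty": -0.01,"tz": 0,"ax": 0,"ay": 0,"az": 0}])

```text
clock: 4.27
tcp_pos: [0.4253, -0.1848, 0.4051]
orientation: [2.893, 1.222, 0.001]
contact_force: [2.0, -0.6, 0.1]
grip_width: 0.0852
gripper_force: 0.0
```

Call:
arm_command(plan=[{"claw": 0,"tx": 0.03,"ty": -0.0085,"tz": 0.01,"ax": 0,"ay": 0,"az": 0},{"claw": 0,"tx": 0.03,"ty": -0.0085,"tz": 0.01,"ax": 0,"ay": 0,"az": 0},{"claw": 0,"tx": 0.03,"ty": -0.0085,"tz": 0.01,"ax": 0,"ay": 0,"az": 0},{"claw": 0,"tx": 0.03,"ty": -0.0085,"tz": 0.01,"ax": 0,"ay": 0,"az": 0},{"claw": 0,"tx": 0.03,"ty": -0.0085,"tz": 0.01,"ax": 0,"ay": 0,"az": 0},{"claw": 0,"tx": 0.03,"ty": -0.0085,"tz": 0.01,"ax": 0,"ay": 0,"az": 0},{"claw": 0,"tx": 0.03,"ty": -0.0085,"tz": 0.01,"ax": 0,"ay": 0,"az": 0},{"claw": 0,"tx": 0,"ty": 0,"tz": 0,"ax": 0,"ay": 0,"az": 0},{"claw": 0,"tx": 0,"ty": 0,"tz": 0,"ax": 0,"ay": 0,"az": 0},{"claw": 0,"tx": 0,"ty": 0,"tz": 0,"ax": 0,"ay": 0,"az": 0}])

```text
clock: 5.1
tcp_pos: [0.5285, 0.0051, 0.3347]
orientation: [2.894, 1.222, -0.001]
contact_force: [-0.2, 0.5, 0.3]
grip_width: 0.0852
gripper_force: 0.0
```

```bash
python3 - <<'E'
from h import *
np.set_printoptions(precision=4,suppress=True)
for c in("side","top"):
    f=r.grab_frame(c)
    cv2.imwrite(f"pics/{c}1.png",f[:,:,::-1])
    for d in r.tip_of("reg_blue_knob",c)[:2]: print(c,round(d["confidence"],2),world(c,d["location"]))
a=cv2.imread("pics/side1.png")[90:250,180:340]; b=cv2.imread("pics/top1.png")[130:290,190:350]
cv2.imwrite("pics/c1.png",cv2.resize(np.hstack([a,b]),(800,400),interpolation=cv2.INTER_CUBIC))
o=r.get_obs(); print(o["tcp_pos"],o["orientation"],o["joints"],o["contact_force"],pix("side",o["tcp_pos"]-[0,0,.16]))
E
```

```text
side 0.49 [0.5291 0.0133 0.1059]
[0.5284 0.0043 0.3351] [2.8945 1.219  0.0003] [ 0.2781  0.3626 -0.4923  1.9469  0.2197  0.8836 -1.1009] [-0.4347 -0.0325  0.5377] (np.float64(254.2350710371629), np.float64(159.80685352849352))
```

View pics/c1.png

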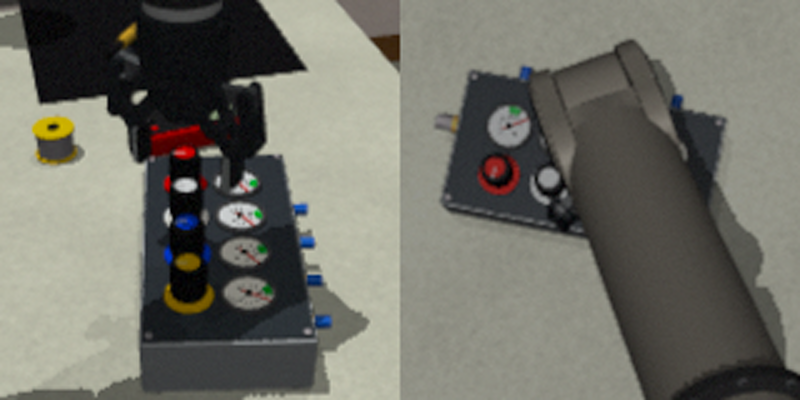

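Call:
arm_command(plan=[{"claw": 0,"tx": 0.0073,"ty": -0.0028,"tz": 0,"ax": 0,"ay": 0,"az": 0},{"claw": 0,"tx": 0,"ty": 0,"tz": 0.01,"ax": 0,"ay": 0,"az": 0},{"claw": 0,"tx": 0,"ty": 0,"tz": 0.01,"ax": 0,"ay": 0,"az": 0},{"claw": 0,"tx": 0,"ty": 0,"tz": 0.01,"ax": 0,"ay": 0,"az": 0},{"claw": 0,"tx": 0,"ty": 0,"tz": 0.01,"ax": 0,"ay": 0,"az": 0},{"claw": 0,"tx": 0,"ty": 0,"tz": 0.01,"ax": 0,"ay": 0,"az": 0},{"claw": 0,"tx": 0,"ty": 0,"tz": 0.01,"ax": 0,"ay": 0,"az": 0},{"claw": 0,"tx": 0,"ty": 0,"tz": 0.01,"ax": 0,"ay": 0,"az": 0},{"claw": 0,"tx": 0,"ty": 0,"tz": 0.01,"ax": 0,"ay": 0,"az": 0},{"claw": 0,"tx": 0,"ty": 0,"tz": 0,"ax": 0,"ay": 0,"az": 0}])

```text
clock: 6.13
tcp_pos: [0.5309, 0.0126, 0.2524]
orientation: [-2.893, -1.222, 0.005]
contact_force: [0.0, -0.2, -0.4]
grip_width: 0.0851
gripper_force: 0.0
```

Call:
arm_command(squeeze=30, plan=[{"claw": 0.3,"tx": 0,"ty": 0,"tz": -0.002,"ax": 0,"ay": 0,"az": 0},{"claw": 0.4,"tx": 0,"ty": 0,"tz": 0,"ax": 0,"ay": 0,"az": 0},{"claw": 0.5,"tx": 0,"ty": 0,"tz": 0,"ax": 0,"ay": 0,"az": 0},{"claw": 0.6,"tx": 0,"ty": 0,"tz": 0,"ax": 0,"ay": 0,"az": 0},{"claw": 0.7,"tx": 0,"ty": 0,"tz": 0,"ax": 0,"ay": 0,"az": 0},{"claw": 0.8,"tx": 0,"ty": 0,"tz": 0,"ax": 0,"ay": 0,"az": 0},{"claw": 1,"tx": 0,"ty": 0,"tz": 0,"ax": 0,"ay": 0,"az": 0},{"claw": 1,"tx": 0,"ty": 0,"tz": 0,"ax": 0,"ay": 0,"az": 0},{"claw": 1,"tx": 0,"ty": 0,"tz": 0,"ax": 0,"ay": 0,"az": 0},{"claw": 1,"tx": 0,"ty": 0,"tz": 0,"ax": 0,"ay": 0,"az": 0}])

```text
clock: 6.97
tcp_pos: [0.532, 0.0128, 0.2574]
orientation: [2.894, 1.222, 0.002]
contact_force: [-1.5, -0.1, 5.1]
grip_width: 0.0327
gripper_force: 30.5
```

Call:
arm_command(plan=[{"claw": 1,"tx": 0,"ty": 0,"tz": -0.001,"ax": 0,"ay": 0,"az": 0},{"claw": 1,"tx": 0,"ty": 0,"tz": -0.001,"ax": 0,"ay": 0,"az": 0},{"claw": 1,"tx": 0,"ty": 0,"tz": -0.001,"ax": 0,"ay": 0,"az": 0},{"claw": 1,"tx": 0,"ty": 0,"tz": -0.001,"ax": 0,"ay": 0,"az": 0},{"claw": 1,"tx": 0,"ty": 0,"tz": -0.001,"ax": 0,"ay": 0,"az": 0},{"claw": 1,"tx": 0,"ty": 0,"tz": 0,"ax": 0,"ay": 0,"az": 0},{"claw": 1,"tx": 0,"ty": 0,"tz": 0,"ax": 0,"ay": 0,"az": 0},{"claw": 1,"tx": 0,"ty": 0,"tz": 0,"ax": 0,"ay": 0,"az": 0},{"claw": 1,"tx": 0,"ty": 0,"tz": 0,"ax": 0,"ay": 0,"az": 0},{"claw": 1,"tx": 0,"ty": 0,"tz": 0,"ax": 0,"ay": 0,"az": 0}])

```text
clock: 7.8
tcp_pos: [0.5319, 0.0127, 0.2618]
orientation: [2.894, 1.222, 0.001]
contact_force: [3.7, 0.3, -3.8]
grip_width: 0.0331
gripper_force: 30.4
```

Call:
arm_command(plan=[{"claw": 1,"tx": 0,"ty": 0,"tz": -0.001,"ax": 0,"ay": 0,"az": 0},{"claw": 1,"tx": 0,"ty": 0,"tz": -0.001,"ax": 0,"ay": 0,"az": 0},{"claw": 1,"tx": 0,"ty": 0,"tz": -0.0005,"ax": 0,"ay": 0,"az": 0},{"claw": 1,"tx": 0,"ty": 0,"tz": 0,"ax": 0,"ay": 0,"az": 0},{"claw": 1,"tx": 0,"ty": 0,"tz": 0,"ax": 0,"ay": 0,"az": 0},{"claw": 1,"tx": 0,"ty": 0,"tz": 0,"ax": 0,"ay": 0,"az": 0},{"claw": 1,"tx": 0,"ty": 0,"tz": 0,"ax": 0,"ay": 0,"az": 0},{"claw": 1,"tx": 0,"ty": 0,"tz": 0,"ax": 0,"ay": 0,"az": 0},{"claw": 1,"tx": 0,"ty": 0,"tz": 0,"ax": 0,"ay": 0,"az": 0},{"claw": 1,"tx": 0,"ty": 0,"tz": 0,"ax": 0,"ay": 0,"az": 0}])

```text
clock: 8.63
tcp_pos: [0.5318, 0.0127, 0.2637]
orientation: [-2.894, -1.222, -0.001]
contact_force: [7.0, 0.5, -12.5]
grip_width: 0.0331
gripper_force: 31.8
```

Call:
arm_command(plan=[{"claw": 1,"tx": 0.0003,"ty": 0.0003,"tz": 0.0003,"ax": 0,"ay": 0,"az": 0},{"claw": 1,"tx": 0,"ty": 0,"tz": 0,"ax": 0,"ay": 0,"az": -1},{"claw": 1,"tx": 0,"ty": 0,"tz": 0,"ax": 0,"ay": 0,"az": -1},{"claw": 1,"tx": 0,"ty": 0,"tz": 0,"ax": 0,"ay": 0,"az": -2},{"claw": 1,"tx": 0,"ty": 0,"tz": 0,"ax": 0,"ay": 0,"az": -2},{"claw": 1,"tx": 0,"ty": 0,"tz": 0,"ax": 0,"ay": 0,"az": -2},{"claw": 1,"tx": 0,"ty": 0,"tz": 0,"ax": 0,"ay": 0,"az": -2},{"claw": 1,"tx": 0,"ty": 0,"tz": 0,"ax": 0,"ay": 0,"az": 0},{"claw": 1,"tx": 0,"ty": 0,"tz": 0,"ax": 0,"ay": 0,"az": 0},{"claw": 1,"tx": 0,"ty": 0,"tz": 0,"ax": 0,"ay": 0,"az": 0}])

```text
clock: 9.47
tcp_pos: [0.5318, 0.0129, 0.2636]
orientation: [-2.776, -1.47, 0.001]
contact_force: [4.1, 1.1, -9.2]
grip_width: 0.0327
gripper_force: 32.0
```

```bash
python3 -c "
from h import *
o=r.get_obs(); print(o['moment'],o['contact_force'],o['tcp_pos'],R.from_rotvec(o['orientation']).as_matrix()[:,0])"
```

```text
[ 0.32567272 -0.90863231  0.0487473 ] [ 4.10847062  1.10079115 -9.17752418] [0.53179488 0.01291413 0.26363216] [ 5.62136890e-01  8.27044140e-01 -3.28259541e-04]
```

Call:
arm_command(plan=[{"claw": 1,"tx": 0,"ty": 0,"tz": 0,"ax": 0,"ay": 0,"az": -3},{"claw": 1,"tx": 0,"ty": 0,"tz": 0,"ax": 0,"ay": 0,"az": -5},{"claw": 1,"tx": 0,"ty": 0,"tz": 0,"ax": 0,"ay": 0,"az": -6},{"claw": 1,"tx": 0,"ty": 0,"tz": 0,"ax": 0,"ay": 0,"az": -6},{"claw": 1,"tx": 0,"ty": 0,"tz": 0,"ax": 0,"ay": 0,"az": -6},{"claw": 1,"tx": 0,"ty": 0,"tz": 0,"ax": 0,"ay": 0,"az": -6},{"claw": 1,"tx": 0,"ty": 0,"tz": 0,"ax": 0,"ay": 0,"az": -6},{"claw": 1,"tx": 0,"ty": 0,"tz": 0,"ax": 0,"ay": 0,"az": -5},{"claw": 1,"tx": 0,"ty": 0,"tz": 0,"ax": 0,"ay": 0,"az": -5},{"claw": 1,"tx": 0,"ty": 0,"tz": 0,"ax": 0,"ay": 0,"az": -2}])

```text
clock: 10.3
tcp_pos: [0.5307, 0.0133, 0.2636]
orientation: [-1.888, -2.507, 0.004]
contact_force: [-2.5, 2.3, -3.7]
grip_width: 0.0332
gripper_force: 32.6
```

```bash
python3 - <<'E'
from g import *
o=r.get_obs(); x=R.from_rotvec(o['orientation']).as_matrix()[:,0]; print(o['moment'],o['contact_force'],o['tcp_pos'],np.arctan2(x[1],x[0]))
f=r.grab_frame("side")[130:230,210:310]
q=rect("side",2)
cv2.imwrite("pics/r2.png",np.hstack([cv2.resize(f,(320,320),interpolation=cv2.INTER_CUBIC),q])[:,:,::-1])
E
```

```text
[ 0.59567584  0.28111151 -0.09258195] [-2.45214206  2.30234635 -3.70120775] [0.53068915 0.01329318 0.26358578] 1.850867760957461
```

View pics/r2.png

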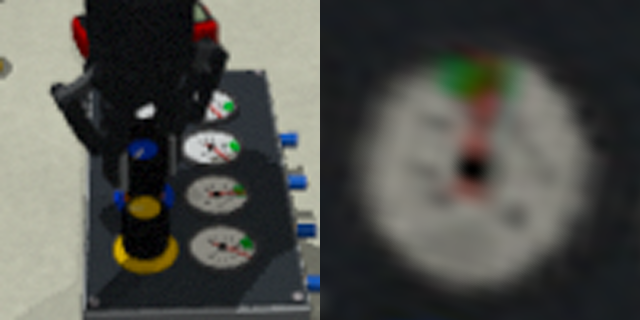

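Call:
arm_command(plan=[{"claw": 1,"tx": 0,"ty": 0,"tz": 0.0005,"ax": 0,"ay": 0,"az": 0},{"claw": 1,"tx": 0,"ty": 0,"tz": 0.0005,"ax": 0,"ay": 0,"az": 0},{"claw": 1,"tx": 0,"ty": 0,"tz": 0.0005,"ax": 0,"ay": 0,"az": 0},{"claw": 1,"tx": 0,"ty": 0,"tz": 0.0005,"ax": 0,"ay": 0,"az": 0},{"claw": 1,"tx": 0,"ty": 0,"tz": 0.0005,"ax": 0,"ay": 0,"az": 0},{"claw": 1,"tx": 0,"ty": 0,"tz": 0.0005,"ax": 0,"ay": 0,"az": 0},{"claw": 1,"tx": 0,"ty": 0,"tz": 0,"ax": 0,"ay": 0,"az": 0},{"claw": 1,"tx": 0,"ty": 0,"tz": 0,"ax": 0,"ay": 0,"az": 0},{"claw": 1,"tx": 0,"ty": 0,"tz": 0,"ax": 0,"ay": 0,"az": 0},{"claw": 1,"tx": 0,"ty": 0,"tz": 0,"ax": 0,"ay": 0,"az": 0}])

```text
clock: 11.28
tcp_pos: [0.5307, 0.0134, 0.2611]
orientation: [-1.895, -2.503, 0.005]
contact_force: [-6.4, 2.2, 3.4]
grip_width: 0.0331
gripper_force: 33.2
```

Call:
arm_command(plan=[{"claw": 1,"tx": 0,"ty": -0.0004,"tz": 0.0005,"ax": 0,"ay": 0,"az": 0},{"claw": 1,"tx": 0,"ty": 0,"tz": 0.0005,"ax": 0,"ay": 0,"az": 0},{"claw": 1,"tx": 0,"ty": 0,"tz": 0.0003,"ax": 0,"ay": 0,"az": 0},{"claw": 1,"tx": 0,"ty": 0,"tz": 0,"ax": 0,"ay": 0,"az": 0},{"claw": 1,"tx": 0,"ty": 0,"tz": 0,"ax": 0,"ay": 0,"az": 0},{"claw": 1,"tx": 0,"ty": 0,"tz": 0,"ax": 0,"ay": 0,"az": 0},{"claw": 1,"tx": 0,"ty": 0,"tz": 0,"ax": 0,"ay": 0,"az": 0},{"claw": 1,"tx": 0,"ty": 0,"tz": 0,"ax": 0,"ay": 0,"az": 0},{"claw": 1,"tx": 0,"ty": 0,"tz": 0,"ax": 0,"ay": 0,"az": 0},{"claw": 1,"tx": 0,"ty": 0,"tz": 0,"ax": 0,"ay": 0,"az": 0}])

```text
clock: 12.12
tcp_pos: [0.5306, 0.0134, 0.2599]
orientation: [-1.895, -2.504, 0.004]
contact_force: [-6.7, 3.1, 3.0]
grip_width: 0.0332
gripper_force: 33.2
```

Call:
arm_command(plan=[{"claw": 1,"tx": 0,"ty": 0,"tz": 0.0005,"ax": 0,"ay": 0,"az": 0},{"claw": 1,"tx": 0,"ty": 0,"tz": 0.0005,"ax": 0,"ay": 0,"az": 0},{"claw": 1,"tx": 0,"ty": 0,"tz": 0.0005,"ax": 0,"ay": 0,"az": 0},{"claw": 1,"tx": 0,"ty": 0,"tz": 0.0005,"ax": 0,"ay": 0,"az": 0},{"claw": 1,"tx": 0,"ty": 0,"tz": 0,"ax": 0,"ay": 0,"az": 0},{"claw": 1,"tx": 0,"ty": 0,"tz": 0,"ax": 0,"ay": 0,"az": 0},{"claw": 1,"tx": 0,"ty": 0,"tz": 0,"ax": 0,"ay": 0,"az": 0},{"claw": 1,"tx": 0,"ty": 0,"tz": 0,"ax": 0,"ay": 0,"az": 0},{"claw": 1,"tx": 0,"ty": 0,"tz": 0,"ax": 0,"ay": 0,"az": 0},{"claw": 1,"tx": 0,"ty": 0,"tz": 0,"ax": 0,"ay": 0,"az": 0}])

```text
clock: 12.95
tcp_pos: [0.5306, 0.0134, 0.2579]
orientation: [-1.895, -2.503, 0.004]
contact_force: [-5.0, 2.3, 2.8]
grip_width: 0.0332
gripper_force: 33.2
```

Call:
arm_command(plan=[{"claw": 1,"tx": 0,"ty": 0,"tz": 0.0003,"ax": 0,"ay": 0,"az": 0},{"claw": 1,"tx": 0,"ty": 0,"tz": 0.0003,"ax": 0,"ay": 0,"az": 0},{"claw": 1,"tx": 0,"ty": 0,"tz": 0.0003,"ax": 0,"ay": 0,"az": 0},{"claw": 1,"tx": 0,"ty": 0,"tz": 0,"ax": 0,"ay": 0,"az": 0},{"claw": 1,"tx": 0,"ty": 0,"tz": 0,"ax": 0,"ay": 0,"az": 0},{"claw": 1,"tx": 0,"ty": 0,"tz": 0,"ax": 0,"ay": 0,"az": 0},{"claw": 1,"tx": 0,"ty": 0,"tz": 0,"ax": 0,"ay": 0,"az": 0},{"claw": 1,"tx": 0,"ty": 0,"tz": 0,"ax": 0,"ay": 0,"az": 0},{"claw": 1,"tx": 0,"ty": 0,"tz": 0,"ax": 0,"ay": 0,"az": 0},{"claw": 1,"tx": 0,"ty": 0,"tz": 0,"ax": 0,"ay": 0,"az": 0}])

```text
clock: 13.78
tcp_pos: [0.5306, 0.0134, 0.2573]
orientation: [-1.895, -2.504, 0.004]
contact_force: [-6.5, 2.6, 6.4]
grip_width: 0.0326
gripper_force: 33.4
```

Force is rising near the seat; press a touch more.

Call:
arm_command(plan=[{"claw": 1,"tx": 0,"ty": 0,"tz": 0.0003,"ax": 0,"ay": 0,"az": 0},{"claw": 1,"tx": 0,"ty": 0,"tz": 0.0003,"ax": 0,"ay": 0,"az": 0},{"claw": 1,"tx": 0,"ty": 0,"tz": 0.0003,"ax": 0,"ay": 0,"az": 0},{"claw": 1,"tx": 0,"ty": 0,"tz": 0,"ax": 0,"ay": 0,"az": 0},{"claw": 1,"tx": 0,"ty": 0,"tz": 0,"ax": 0,"ay": 0,"az": 0},{"claw": 1,"tx": 0,"ty": 0,"tz": 0,"ax": 0,"ay": 0,"az": 0},{"claw": 1,"tx": 0,"ty": 0,"tz": 0,"ax": 0,"ay": 0,"az": 0},{"claw": 1,"tx": 0,"ty": 0,"tz": 0,"ax": 0,"ay": 0,"az": 0},{"claw": 1,"tx": 0,"ty": 0,"tz": 0,"ax": 0,"ay": 0,"az": 0},{"claw": 1,"tx": 0,"ty": 0,"tz": 0,"ax": 0,"ay": 0,"az": 0}])

```text
clock: 14.62
tcp_pos: [0.5306, 0.0135, 0.257]
orientation: [-1.896, -2.504, 0.005]
contact_force: [-9.3, 2.8, 12.7]
grip_width: 0.0332
gripper_force: 34.0
```

Call:
arm_command(plan=[{"claw": 0.4,"tx": 0,"ty": 0,"tz": 0,"ax": 0,"ay": 0,"az": 0},{"claw": 0.4,"tx": 0,"ty": 0,"tz": 0,"ax": 0,"ay": 0,"az": 0},{"claw": 0.3,"tx": 0,"ty": 0,"tz": 0,"ax": 0,"ay": 0,"az": 0},{"claw": 0.3,"tx": 0,"ty": 0,"tz": 0,"ax": 0,"ay": 0,"az": 0},{"claw": 0.3,"tx": 0,"ty": 0,"tz": 0,"ax": 0,"ay": 0,"az": 0},{"claw": 0.2,"tx": 0,"ty": 0,"tz": 0,"ax": 0,"ay": 0,"az": 0},{"claw": 0.2,"tx": 0,"ty": 0,"tz": 0,"ax": 0,"ay": 0,"az": 0},{"claw": 0.2,"tx": 0,"ty": 0,"tz": 0,"ax": 0,"ay": 0,"az": 0},{"claw": 0.2,"tx": 0,"ty": 0,"tz": 0,"ax": 0,"ay": 0,"az": 0},{"claw": 0.2,"tx": 0,"ty": 0,"tz": 0,"ax": 0,"ay": 0,"az": 0}])

```text
clock: 15.45
tcp_pos: [0.5317, 0.0126, 0.2558]
orientation: [-1.895, -2.506, -0.0]
contact_force: [-0.3, -0.3, -0.0]
grip_width: 0.0684
gripper_force: 0.0
```

Call:
arm_command(plan=[{"claw": 0.2,"tx": 0,"ty": 0,"tz": -0.005,"ax": 0,"ay": 0,"az": 0},{"claw": 0.2,"tx": 0,"ty": 0,"tz": -0.01,"ax": 0,"ay": 0,"az": 0},{"claw": 0.2,"tx": 0,"ty": 0,"tz": -0.015,"ax": 0,"ay": 0,"az": 0},{"claw": 0.2,"tx": 0,"ty": 0,"tz": -0.02,"ax": 0,"ay": 0,"az": 0},{"claw": 0.2,"tx": 0,"ty": 0,"tz": -0.02,"ax": 0,"ay": 0,"az": 0},{"claw": 0.2,"tx": 0,"ty": 0,"tz": -0.02,"ax": 0,"ay": 0,"az": 0},{"claw": 0.2,"tx": 0,"ty": 0,"tz": -0.02,"ax": 0,"ay": 0,"az": 0},{"claw": 0.2,"tx": 0,"ty": 0,"tz": -0.02,"ax": 0,"ay": 0,"az": 0},{"claw": 0.2,"tx": 0,"ty": 0,"tz": -0.01,"ax": 0,"ay": 0,"az": 0},{"claw": 0.2,"tx": 0,"ty": 0,"tz": 0,"ax": 0,"ay": 0,"az": 0}])

```text
clock: 16.28
tcp_pos: [0.5324, 0.0131, 0.3987]
orientation: [1.893, 2.502, 0.004]
contact_force: [0.1, -0.4, -0.3]
grip_width: 0.0685
gripper_force: 0.0
```

```bash
python3 - <<'E'
from g import *
a=cv2.imread("pics/side0.png")[130:230,210:310,::-1]
f=r.grab_frame("side")[130:230,210:310]
cv2.imwrite("pics/r3.png",np.hstack([cv2.resize(x,(320,320),interpolation=cv2.INTER_CUBIC) for x in(a,f)]+[rect("side",2)[40:280,40:280].repeat(1,0) if 0 else cv2.resize(rect("side",2),(160,320))])[:,:,::-1])
E
```

```text
(no output)
```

View pics/r3.png

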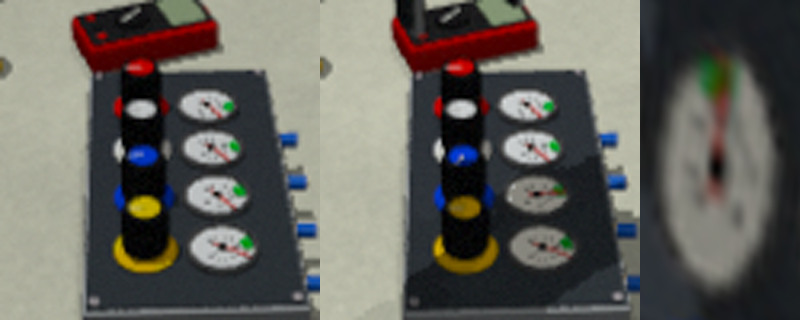

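The blue disc sits at the same height as in the first picture: (142,156) before and (462,156) now, in panels offset by 320 px. The blue gauge's needle points into the green band, and the neighbours look unchanged.

```bash
python3 -c "
from bench import r
print(r.hand_in())"
```

```text
the job is handed in; nothing more can be done
None
```

The blue regulator was pulled up, turned about 60° anticlockwise until its needle stood in the green band, and pressed back down to its seat with about 13 N; the gripper is clear, the neighbours look unmoved in the last picture, and the job was handed in at about 16.5 s (no verdict was returned).

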